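# Hang the hexagon template on the cupboard door's keeper bar

### The job

Swing the little cupboard's door fully open by its handle, then take the hexagonal template out of the stand and hang it by its eye on the bar inside the door, so that the gravity keeper at the bar's end drops shut behind it. Leave the template hanging freely, the door open and the square template in the stand, and do not push the jar, the tape roll or the glue bottle about.

Things in the scene. Friction and masses are not known exactly. Their poses are not given: they have to be found in the camera images.
- cupboard: grey steel cupboard, 150 deep (x) x 260 wide (y) x 235 mm high, fixed to the table (its place and yaw vary by episode); origin at the centre of its underside, its door on its -x side
- cupboard_door (a joint): angle of the cupboard's door about its vertical hinge at the door's left (+y) edge: 0 shut, grows as the free edge swings towards -x, rigid stop at 1.571 (fully open, square to the cupboard); starts shut or a little ajar. The door is 250 mm wide, 12 mm thick, its top 223 mm above the table; no latch, a stiff hinge (0.08 N m friction) so it stays where it is left
- door_hinge (a point): point on the door's hinge line, 200 mm above the table; turns with the door. Its axes are the door's: x is the normal of the inner face (points out of the inner face, into the cupboard when shut), y points along the door from the free edge to the hinge, z up
- door_handle (a point): grip point on the door's handle, 200 mm above the table: a vertical round steel T-bar, 12 mm thick, from 85 to 220 mm above the table, at 58 mm outside the inner face (40 mm free gap to the outer face) and 215 mm from the hinge line. It stands on two round stalks at heights 110 and 165 mm; above 171 mm the bar is free all round and can be pinched from above. Same axes as the door
- bar_root (a point): foot of the keeper bar: the centre of the bar where it leaves the door's inner face, 125 mm from the hinge line and 166 mm above the table. The bar is level, square section 8 x 8 mm, and runs 96 mm out along this point's x axis (the inner face's normal). Same axes as the door
- keeper (a joint): angle of the gravity keeper, a 30 mm long, 9 mm wide steel tongue pivoted in the bar 90 mm out from the door (6 mm short of its end): 0 hanging straight down (shut), grows as its lower end swings towards the door, up to 1.35; it cannot swing outwards. An eye pushed along the bar towards the door swings it up; it falls back by its own weight once the eye is some 35 mm past the pivot, and then stops the eye from coming off
- hex_template: hexagonal marking template of 10 mm pale plywood, standing upright in one slot of the stand (which slot varies); 0.1 kg nominal. Origin at the centre of its bottom edge; z up, y through its thickness, x along its width. From the bottom: hexagon 90 mm high and 104 mm wide with flat bottom, then an eye (opening 30 wide x 26 mm high, from 90 to 116 mm above the origin), then a grip tab 48 wide x 45 mm high (116 to 161 mm). Hung on the bar, its bottom is 54 mm above the table
- hex_eye (a point): centre of the hexagonal template's eye, 103 mm above its bottom edge
- square_template: like the hexagonal template, same thickness, eye, tab and height, but its lower body is a plain board 84 wide x 90 mm high; stays in the stand's other slot
- stand: wooden stand, 90 (x) x 170 (y) x 57 mm high, fixed to the table (place and yaw vary), origin at the centre of its underside; two slots 12 mm wide along its x axis, at y = +55 and -55 mm, slot floor 12 mm and slot tops 57 mm above the table
- jar: white screw-top jar, 49 mm across, 50 mm high, origin at the centre of its underside; a bystander
- tape: roll of masking tape lying flat, 104 mm across, 25 mm high, origin at the centre of its underside; a bystander
- glue: glue bottle, 47 mm across, 130 mm high, origin at the centre of its underside; a bystander
Things that resemble listed ones, but are neither listed nor needed, are in the scene too. What is shaped like the hex_template but yellow is not meant. What is shaped like the square_template but red is not meant.

How it is judged:
By the outcome, as a careful person would: the job done as asked, in the order asked, and still so for the second after the job is handed in, with the robot touching nothing.
It also fails if it takes over 64 s, if anything falls off the work surface, if the arm or the gripper's body presses on something with over 40 N, if the wrist force passes 120 N, or if a joint passes its speed limit or range.

### The arm

A 7-joint arm with a two-finger parallel gripper is mounted at the origin on a cart in front of the work surface, level with it; the furniture and walls round the work are solid. World frame = base frame: x ahead of the robot, y to its left, z up, the work surface at z = 0. Lengths are in m, angles in rad, forces in N, time in s.
With the tool pointing down it reaches from about 0.425 to 0.875 m from the base axis. Payload 9.9 kg.
Tool frame: the origin (TCP) lies at the very end of the fingers, on their centre line; the grasp point (between the pads) lies 19 mm behind it; y points along the fingers, z is the direction in which the jaws open and shut, and the axes are right-handed (so a half turn about y gives the same grasp; the last joint's range is limited). The gripper opens to 85 mm and grips with 20 to 120 N. Pads are 22 mm wide; open, the fingers measure 114 mm over their backs; the gripper's body (76 mm by 85 mm) begins 54 mm behind the grasp point. The pads swing forward as they close: fully open they stand 13 mm farther back than shut.
Start: joints at [1.13, 0.576, 0.025, 1.437, -0.015, 1.129, -0.057], TCP at [0.236, -0.632, 0.231] pointing down, gripper open.
Joint ranges: [-2.76, 2.76], [-0.34, 2.15], [-1.52, 1.57], [0.19, 2.46], [-1.09, 4.23], [0.17, 1.99], [-2.82, 2.82]. Speed limits (rad/s): [2.22, 2.22, 3.01, 3.01, 3.14, 3.14, 3.14].

### API

Orientations are given as a unit quaternion [w, x, y, z].
In Python, from rig import status, grab_frame, job gives the robot as it stands.
- The arm moves only by the tool carry_out, never from a script. Its argument "rows" is a list of rows, each an object with "grip": the opening, from 0 (shut) to 1 (fully open); "dp": the shift along the world's x, y, z in mm, a list of three; "twist": the turn, a rotation vector about the world's x, y, z in units of 6 degrees (1.0 is 6 degrees), a list of three. A call has 1 to 20 rows; each row shifts and turns the commanded pose from where the row before left it; what a row does not reach is not made up. A row lasts 1/12 s, in which the tool goes at most 41.7 mm and 7.16 degrees, less where a joint would pass 70% of its speed; a pose out of reach is approached as far as the arm can. A call is refused whole if a number of a shift passes 41.7 or a number of a turn 1, either way. A call with a gripper value outside its range is refused whole. The fingers move at their own pace and stop on an object; "force" is the grip in N (left out, the last holds). Time passes only in rows, so rows that do not move let the fingers close. It gives the time, the measured TCP pose, the force and the opening at its end, in the units of the state.
- status.get_state(): the state, without advancing time (a new reading comes with each control period).
- grab_frame(name): name is "scene" or "top" or "wrist"; returns a dict with "frame" (480x640x3 uint8, red, green, blue), "intrinsics" (3x3 intrinsics, pixels), "D" ([k1, k2, p1, p2, k3] as OpenCV has them; the pictures are not rectified), "world_from_camera" (4x4, takes a point from camera to world coordinates). Camera axes: x right, y down, z forward; pixel columns grow to the right and rows downward; lengths in m; the calibration is good to about 2 mm. A picture is of the moment at which its call begins. There is no depth.
- job.finish_job(): hands the job in, once; it reports no verdict.
The state is a dict: "time_s": time; "qpos": joint angles; "joint_velocities": joint speeds; "effort": joint torques, N m; "tcp_pos": TCP position; "tcp_rot": TCP orientation; "force": force on the tool from outside, world axes, zero at the start; "wrist_torque": the same for the moment, N m; "gripper_width": finger opening in m.
Only numpy, scipy, OpenCV 4.12 (cv2) and the standard library are available. Lean on these libraries where they do the work, as an engineer would, in place of code of your own. Each camera call takes 0.05 s, during which the arm holds its last target. There are 200 camera calls.

## Working session

There is one attempt and no reset: what is moved stays moved. The work goes in short steps, Python scripts to look and compute and a tool call to move; the robot and the scene stay as the last step left them, time stands still between calls to the robot, and variables do not carry over. Pictures are saved under pics/ and viewed, about 8 in all and at most 12, crops included, and the job is handed in when it is done.

Besides the shell and the picture viewer there is one more tool, called after "Emit:" as name(argument=value, ...), one argument or row to a line, values as JSON. carry_out: Moves the arm, as the interface text tells. Its arguments: {"type":"object","properties":{"rows":{"type":"array"},"force":{"type":"number"}},"required":["rows"]}

```bash
mkdir -p pics; ls; python3 - <<'E'
from rig import status, grab_frame
import cv2,numpy as np
print(status.get_state())
for n in ("scene","top"):
    f=grab_frame(n); cv2.imwrite(f"pics/{n}0.png",f["frame"][:,:,::-1])
    np.savez(f"pics/{n}0.npz",**f); print(n,f["intrinsics"],f["D"],f["world_from_camera"])
E
```

```text
pics
{'time_s': 0.0, 'qpos': array([ 1.1302212 ,  0.57652486,  0.024835  ,  1.43793645, -0.01498729,
        1.12904015, -0.05648488]), 'joint_velocities': array([ 0.00137803, -0.00036288,  0.00088874, -0.00018333,  0.00166951,
       -0.00098612,  0.00163249]), 'effort': array([ 5.22879054e-04, -7.65744424e+01,  2.25069232e+00, -2.85961300e+01,
        1.51990727e-02,  1.28053068e-02, -3.32868103e-05]), 'tcp_pos': array([ 0.2355826 , -0.63203977,  0.23043732]), 'tcp_rot': array([ 0.12535087, -0.12563434,  0.69647457, -0.69528868]), 'force': array([-1.0743556 , -0.09696258, -0.19568788]), 'wrist_torque': array([-0.01603463, -0.01917943,  0.04918373]), 'gripper_width': 0.08558539211066699}
scene [[458.00866404   0.         317.84444019]
 [  0.         458.00866404 244.335245  ]
 [  0.           0.           1.        ]] [-0.03472395  0.          0.          0.          0.        ] [[-0.60771651 -0.42286585  0.67220913 -0.2884845 ]
 [-0.79403532  0.33818054 -0.50511567  0.60081471]
 [-0.01373188 -0.84072492 -0.54128831  0.81971936]
 [ 0.          0.          0.          1.        ]]
top [[621.12381585   0.         314.12008706]
 [  0.         621.12381585 236.41227434]
 [  0.           0.           1.        ]] [-0.1452759  0.         0.         0.         0.       ] [[ 0.01310955 -0.98403704  0.17748027  0.30055974]
 [-0.99921531 -0.01952686 -0.03445955  0.05160113]
 [ 0.03737511 -0.17688925 -0.98352087  1.59114213]
 [ 0.          0.          0.          1.        ]]
```

View pics/scene0.png

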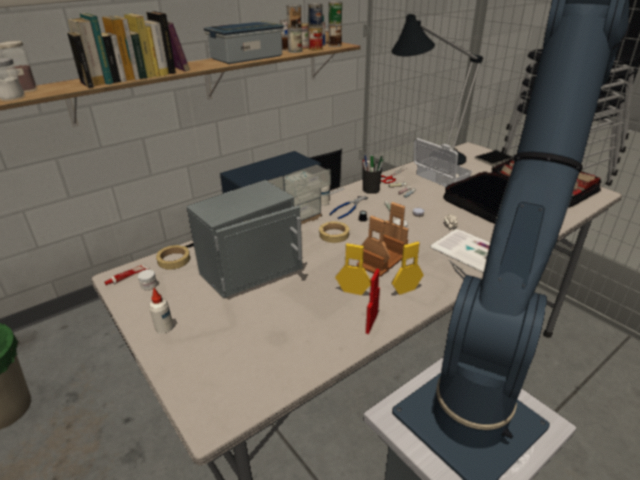

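View pics/top0.png

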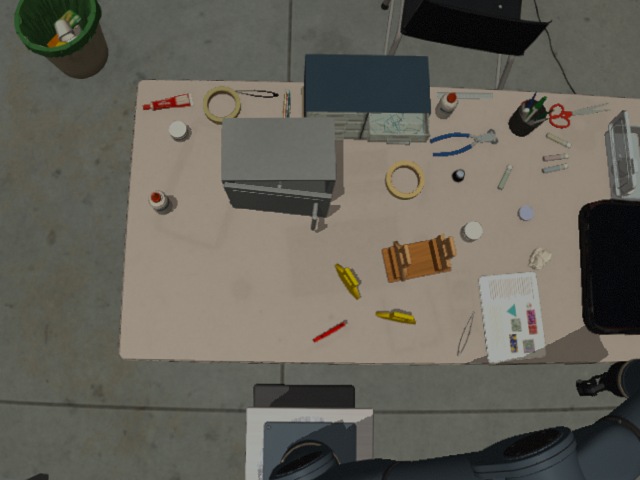

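The scene view shows the cupboard at (245,235), the stand with brown templates at (385,240), and yellow and red lookalikes at (352,275), (407,270) and (373,300). The top view shows the cupboard top at (278,150), the handle at (318,215), and the stand at (418,258). I'll enlarge the stand and the door.

```bash
python3 - <<'E'
import cv2,numpy as np
s=cv2.imread("pics/scene0.png");t=cv2.imread("pics/top0.png")
a=cv2.resize(s[190:310,325:445],(480,480),interpolation=cv2.INTER_CUBIC) 
b=cv2.resize(t[220:300,370:470],(600,480),interpolation=cv2.INTER_CUBIC)[:, :310+290]
c=np.hstack([a,b]); c=cv2.resize(c,None,fx=800/c.shape[1],fy=800/c.shape[1]);
d=cv2.resize(t[105:245,210:350],(400,400),interpolation=cv2.INTER_CUBIC)
cv2.imwrite("pics/crop1.png",c)
e=cv2.resize(s[175:300,180:310],(400,400),interpolation=cv2.INTER_CUBIC)
cv2.imwrite("pics/crop2.png",np.hstack([d,e]))
E
```

```text
(no output)
```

View pics/crop1.png

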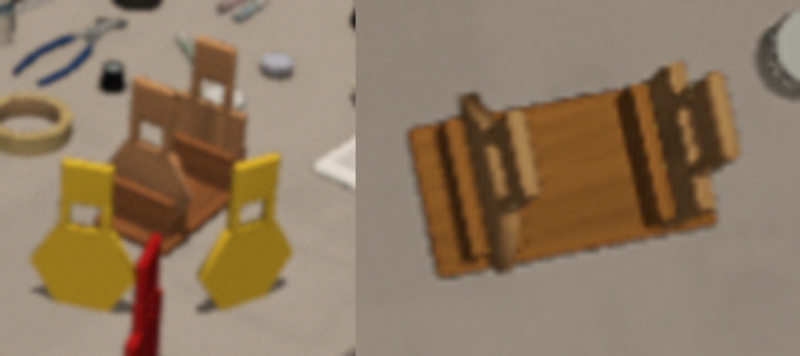

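View pics/crop2.png

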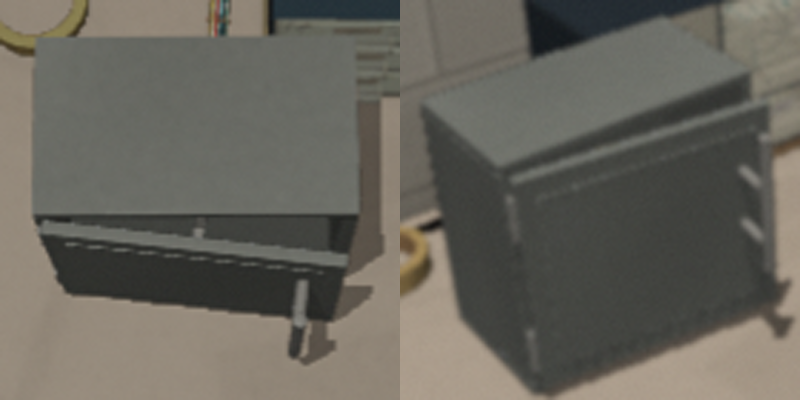

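Hex candidates are the two brown ones in the stand. The one at top-view pixel (407,254) tapers below its eye, so it is the hexagon. The one at (447,246) has a plain board, so it is the square. The yellow and red ones are decoys. The door is ajar by a few degrees, with the handle top at about (316,205) in the top view.

```bash
cat > h.py <<'E'
import numpy as np,cv2
def ray(n,px,f=None):
    f=f or np.load(f"pics/{n}.npz"); 
    u=cv2.undistortPoints(np.array([[px]],float),f["intrinsics"],f["D"])[0,0]
    T=f["world_from_camera"]; return T[:3,3],T[:3,:3]@np.array([u[0],u[1],1])
def onz(n,px,z,f=None):
    o,d=ray(n,px,f); return o+d*(z-o[2])/d[2]
def proj(f,P):
    T=np.linalg.inv(f["world_from_camera"]); r=cv2.Rodrigues(T[:3,:3])[0]
    return cv2.projectPoints(np.array(P,float).reshape(-1,3),r,T[:3,3],f["intrinsics"],f["D"])[0][:,0]
E
python3 - <<'E'
from h import *
np.set_printoptions(precision=4,suppress=True)
A=lambda x,y:(370+(x-355.6)/4.444,220+y/4.444)
B=lambda x,y:(210+x/2.857,105+y/2.857)
S=lambda x,y:(325+x/2.963,190+y/2.963)
for nm,p,z in [("st bl",A(438,277),.057),("st br",A(715,224),.057),("st tl",A(410,128),.057),
 ("hex tab topA",A(517,111),.173),("tabB",A(530,196),.173),("sq tabA",A(718,71),.173),("sq tabB",A(733,157),.173),
 ("cup fl",B(35,214),.235),("cup fr",B(357,214),.235),("cup bl",B(36,38),.235),("cup br",B(354,38),.235),
 ("door out L",B(40,234),.223),("door out R",B(346,266),.223),("door in R",B(346,253),.223),("handle",B(302,284),.22),("handle bot",B(295,352),.085),
 ]: print(nm,np.round(p,1),onz("top0",p,z))
print("scene")
for nm,p,z in [("hex tab L",S(133,79),.173),("hex tab R",S(172,89),.173),("sq tab L",S(196,40),.173),("sq tab R",S(236,50),.173)]: print(nm,onz("scene0",p,z))
B=lambda x,y:(180+(x-400)/400*130,175+y/400*125)
for nm,p,z in [("door fr",B(772,103),.223),("door hinge",B(508,182),.223),("handle",B(768,137),.22),("cup fl",B(500,166),.235),("cup fr",B(750,73),.235),("bl",B(423,104),.235)]: print(nm,onz("scene0",p,z))
E
```

```text
st bl [388.5 282.3] [ 0.4646 -0.1896  0.057 ]
st br [450.9 270.4] [ 0.497 -0.349  0.057]
st tl [382.2 248.8] [ 0.5491 -0.1741  0.057 ]
hex tab topA [406.3 245. ] [ 0.5404 -0.2139  0.173 ]
tabB [409.2 264.1] [ 0.4954 -0.2202  0.173 ]
sq tabA [451.5 236. ] [ 0.5639 -0.3224  0.173 ]
sq tabB [454.9 255.3] [ 0.5179 -0.3293  0.173 ]
cup fl [222.3 179.9] [0.6706 0.213  0.235 ]
cup fr [335.  179.9] [ 0.6761 -0.0414  0.235 ]
cup bl [222.6 118.3] [0.8178 0.2188 0.235 ]
cup br [333.9 118.3] [ 0.8239 -0.0381  0.235 ]
door out L [224.  186.9] [0.6575 0.2097 0.223 ]
door out R [331.1 198.1] [ 0.6365 -0.0337  0.223 ]
door in R [331.1 193.6] [ 0.6471 -0.0336  0.223 ]
handle [315.7 204.4] [0.6218 0.0009 0.22  ]
handle bot [313.3 228.2] [0.5929 0.0012 0.085 ]
scene
hex tab L [ 0.5379 -0.2086  0.173 ]
hex tab R [ 0.5002 -0.2244  0.173 ]
sq tab L [ 0.5572 -0.3139  0.173 ]
sq tab R [ 0.5168 -0.3298  0.173 ]
door fr [ 0.632  -0.0345  0.223 ]
door hinge [0.6615 0.2118 0.223 ]
handle [ 0.5902 -0.0001  0.22  ]
cup fl [0.6688 0.2136 0.235 ]
cup fr [ 0.6714 -0.0386  0.235 ]
bl [0.8072 0.2201 0.235 ]
```

```bash
python3 - <<'E'
import numpy as np
from scipy.spatial.transform import Rotation as R
r=R.from_quat([0.12535087, -0.12563434,  0.69647457, -0.69528868],scalar_first=True)
print(r.as_matrix())
for yaw in (.0215,.18):
  for s in (1,-1):
    z=s*np.array([-np.sin(yaw),np.cos(yaw),0]);y=np.array([0,0,-1.]);x=np.cross(y,z)
    print(yaw,s,(R.from_matrix(np.c_[x,y,z])*r.inv()).as_rotvec()/np.radians(6))
E
```

```text
[[-9.37006344e-01 -6.92163977e-04  3.49311654e-01]
 [-3.49312327e-01  1.57933134e-03 -9.37005018e-01]
 [ 9.68822775e-05 -9.99998513e-01 -1.72162489e-03]]
0.0215 1 [ 5.69252027e-03 -2.27310190e-02  2.67977583e+01]
0.0215 -1 [-0.01604815 -0.00401893 -3.20223183]
0.18 1 [ 7.81615019e-03 -2.32250880e-02  2.83113209e+01]
0.18 -1 [-0.01562661 -0.00525896 -1.6886687 ]
```

Emit:
carry_out(
  rows=[
    {"grip": 0.6, "dp": [0, 0, 35], "twist": [0, 0, -0.2]},
    {"grip": 0.6, "dp": [0, 0, 35], "twist": [0, 0, -0.2]},
    {"grip": 0.6, "dp": [20, 35, 0], "twist": [0, 0, -0.2]},
    {"grip": 0.6, "dp": [20, 35, 0], "twist": [0, 0, -0.2]},
    {"grip": 0.6, "dp": [20, 35, 0], "twist": [0, 0, -0.2]},
    {"grip": 0.6, "dp": [20, 35, 0], "twist": [0, 0, -0.2]},
    {"grip": 0.6, "dp": [20, 35, 0], "twist": [0, 0, -0.2]},
    {"grip": 0.6, "dp": [20, 35, 0], "twist": [0, 0, -0.2]},
    {"grip": 0.6, "dp": [20, 35, 0], "twist": [0, 0, -0.2]},
    {"grip": 0.6, "dp": [20, 35, 0], "twist": [0, 0, -0.2]},
    {"grip": 0.6, "dp": [20, 35, 0], "twist": [0, 0, -0.2]},
    {"grip": 0.6, "dp": [20, 35, 0], "twist": [0, 0, -0.2]},
    {"grip": 0.6, "dp": [20, 35, 0], "twist": [0, 0, -0.2]},
    {"grip": 0.6, "dp": [20, 35, 0], "twist": [0, 0, -0.2]},
    {"grip": 0.6, "dp": [20, 35, 0], "twist": [0, 0, -0.2]},
    {"grip": 0.6, "dp": [20, 35, 0], "twist": [0, 0, -0.2]},
    {"grip": 0.6, "dp": [20, 35, 0]},
    {"grip": 0.6, "dp": [20, 35, 0]},
    {"grip": 0.6, "dp": [10, 25, 0]},
    {"grip": 0.6, "dp": [0, 0, 0]},
  ],
)

```text
$.rows[16]: bad value
```

Emit:
carry_out(
  rows=[
    {"grip": 0.6, "dp": [0, 0, 35], "twist": [0, 0, -0.2]},
    {"grip": 0.6, "dp": [0, 0, 35], "twist": [0, 0, -0.2]},
    {"grip": 0.6, "dp": [20, 35, 0], "twist": [0, 0, -0.2]},
    {"grip": 0.6, "dp": [20, 35, 0], "twist": [0, 0, -0.2]},
    {"grip": 0.6, "dp": [20, 35, 0], "twist": [0, 0, -0.2]},
    {"grip": 0.6, "dp": [20, 35, 0], "twist": [0, 0, -0.2]},
    {"grip": 0.6, "dp": [20, 35, 0], "twist": [0, 0, -0.2]},
    {"grip": 0.6, "dp": [20, 35, 0], "twist": [0, 0, -0.2]},
    {"grip": 0.6, "dp": [20, 35, 0], "twist": [0, 0, -0.2]},
    {"grip": 0.6, "dp": [20, 35, 0], "twist": [0, 0, -0.2]},
    {"grip": 0.6, "dp": [20, 35, 0], "twist": [0, 0, -0.2]},
    {"grip": 0.6, "dp": [20, 35, 0], "twist": [0, 0, -0.2]},
    {"grip": 0.6, "dp": [20, 35, 0], "twist": [0, 0, -0.2]},
    {"grip": 0.6, "dp": [20, 35, 0], "twist": [0, 0, -0.2]},
    {"grip": 0.6, "dp": [20, 35, 0], "twist": [0, 0, -0.2]},
    {"grip": 0.6, "dp": [20, 35, 0], "twist": [0, 0, -0.2]},
    {"grip": 0.6, "dp": [20, 35, 0], "twist": [0, 0, 0]},
    {"grip": 0.6, "dp": [20, 35, 0], "twist": [0, 0, 0]},
    {"grip": 0.6, "dp": [10, 25, 0], "twist": [0, 0, 0]},
    {"grip": 0.6, "dp": [0, 0, 0], "twist": [0, 0, 0]},
  ],
)

```text
time_s: 1.77
tcp_pos: [0.5675, -0.0399, 0.3006]
tcp_rot: [0.011, -0.011, 0.708, -0.706]
force: [0.4, 0.2, -0.5]
gripper_width: 0.0511
```

```bash
python3 - <<'E'
from rig import status, grab_frame
from h import *
f=grab_frame("wrist"); np.savez("pics/w1.npz",**f); im=f["frame"][:,:,::-1].copy()
print(f["world_from_camera"].round(3)); print(proj(f,[[.591,.002,.22],[.646,-.035,.223],[.59,.002,.1]]))
print(status.get_state()["tcp_pos"])
cv2.imwrite("pics/w1.png",im)
E
```

```text
[[ 0.032 -0.948 -0.317  0.648]
 [-0.999 -0.031 -0.006 -0.038]
 [-0.004  0.317 -0.949  0.445]
 [ 0.     0.     0.     1.   ]]
[[252.98616516 211.16411003]
 [317.77224543 116.73741376]
 [276.18508653 179.78212098]]
[ 0.56641322 -0.04360781  0.30056971]
```

View pics/w1.png

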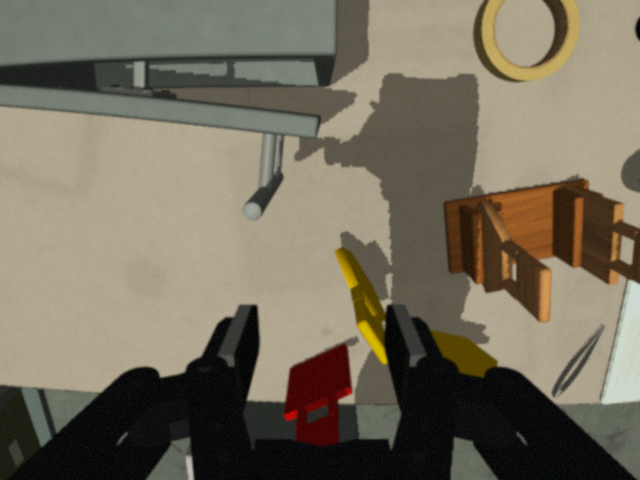

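Emit:
carry_out(
  rows=[
    {"grip": 0.6, "dp": [13, 24, 0], "twist": [0, 0, 0]},
    {"grip": 0.6, "dp": [12, 23, 0], "twist": [0, 0, 0]},
    {"grip": 0.6, "dp": [0, 0, -20], "twist": [0, 0, 0]},
    {"grip": 0.6, "dp": [0, 0, -25], "twist": [0, 0, 0]},
    {"grip": 0.6, "dp": [0, 0, -25], "twist": [0, 0, 0]},
    {"grip": 0.6, "dp": [0, 0, -25], "twist": [0, 0, 0]},
    {"grip": 0.6, "dp": [0, 0, -20], "twist": [0, 0, 0]},
    {"grip": 0.6, "dp": [0, 0, 0], "twist": [0, 0, 0]},
    {"grip": 0.6, "dp": [0, 0, 0], "twist": [0, 0, 0]},
    {"grip": 0.1, "dp": [0, 0, 0], "twist": [0, 0, 0]},
    {"grip": 0.1, "dp": [0, 0, 0], "twist": [0, 0, 0]},
    {"grip": 0.1, "dp": [0, 0, 0], "twist": [0, 0, 0]},
    {"grip": 0.1, "dp": [0, 0, 0], "twist": [0, 0, 0]},
    {"grip": 0.1, "dp": [0, 0, 0], "twist": [0, 0, 0]},
  ],
  force=25,
)

```text
time_s: 2.98
tcp_pos: [0.5925, 0.002, 0.188]
tcp_rot: [0.01, -0.007, 0.708, -0.706]
force: [2.9, 6.7, 2.3]
gripper_width: 0.011
```

```bash
python3 - <<'E'
import numpy as np
c=np.array([.6675,.214]);s=np.array([.5925,.002]);v=s-c
n=32;o=s;L=[]
for k in range(1,n+1):
    t=-1.475*k/n;p=c+np.array([[np.cos(t),-np.sin(t)],[np.sin(t),np.cos(t)]])@v*(1+(.2227/.2249-1)*k/n);d=np.round((p-o)*1000);o=o+d/1000;L.append(d.astype(int).tolist())
print(L,o)
E
```

```text
[[-10, 4], [-9, 4], [-9, 5], [-9, 5], [-9, 5], [-9, 6], [-8, 6], [-8, 7], [-8, 7], [-7, 7], [-7, 8], [-7, 8], [-6, 8], [-6, 8], [-5, 9], [-5, 9], [-5, 9], [-4, 10], [-4, 9], [-3, 10], [-3, 10], [-2, 10], [-2, 10], [-1, 10], [-1, 11], [-1, 10], [0, 10], [0, 10], [1, 11], [2, 10], [2, 10], [2, 10]] [0.4515 0.268 ]
```

Emit:
carry_out(
  rows=[
    {"grip": 0.1, "dp": [-10, 4, 0], "twist": [0, 0, 0]},
    {"grip": 0.1, "dp": [-9, 4, 0], "twist": [0, 0, 0]},
    {"grip": 0.1, "dp": [-9, 5, 0], "twist": [0, 0, 0]},
    {"grip": 0.1, "dp": [-9, 5, 0], "twist": [0, 0, 0]},
    {"grip": 0.1, "dp": [-9, 5, 0], "twist": [0, 0, 0]},
    {"grip": 0.1, "dp": [-9, 6, 0], "twist": [0, 0, 0]},
    {"grip": 0.1, "dp": [-8, 6, 0], "twist": [0, 0, 0]},
    {"grip": 0.1, "dp": [-8, 7, 0], "twist": [0, 0, 0]},
    {"grip": 0.1, "dp": [-8, 7, 0], "twist": [0, 0, 0]},
    {"grip": 0.1, "dp": [-7, 7, 0], "twist": [0, 0, 0]},
    {"grip": 0.1, "dp": [-7, 8, 0], "twist": [0, 0, 0]},
    {"grip": 0.1, "dp": [-7, 8, 0], "twist": [0, 0, 0]},
    {"grip": 0.1, "dp": [-6, 8, 0], "twist": [0, 0, 0]},
    {"grip": 0.1, "dp": [-6, 8, 0], "twist": [0, 0, 0]},
    {"grip": 0.1, "dp": [-5, 9, 0], "twist": [0, 0, 0]},
    {"grip": 0.1, "dp": [-5, 9, 0], "twist": [0, 0, 0]},
  ],
)

```text
time_s: 4.32
tcp_pos: [0.4713, 0.107, 0.188]
tcp_rot: [0.01, -0.005, 0.708, -0.706]
force: [6.6, 2.9, -1.4]
gripper_width: 0.0109
```

Emit:
carry_out(
  rows=[
    {"grip": 0.1, "dp": [-5, 9, 0], "twist": [0, 0, 0]},
    {"grip": 0.1, "dp": [-4, 10, 0], "twist": [0, 0, 0]},
    {"grip": 0.1, "dp": [-4, 9, 0], "twist": [0, 0, 0]},
    {"grip": 0.1, "dp": [-3, 10, 0], "twist": [0, 0, 0]},
    {"grip": 0.1, "dp": [-3, 10, 0], "twist": [0, 0, 0]},
    {"grip": 0.1, "dp": [-2, 10, 0], "twist": [0, 0, 0]},
    {"grip": 0.1, "dp": [-2, 10, 0], "twist": [0, 0, 0]},
    {"grip": 0.1, "dp": [-1, 10, 0], "twist": [0, 0, 0]},
    {"grip": 0.1, "dp": [-1, 11, 0], "twist": [0, 0, 0]},
    {"grip": 0.1, "dp": [-1, 10, 0], "twist": [0, 0, 0]},
    {"grip": 0.1, "dp": [0, 10, 0], "twist": [0, 0, 0]},
    {"grip": 0.1, "dp": [0, 10, 0], "twist": [0, 0, 0]},
    {"grip": 0.1, "dp": [1, 10, 0], "twist": [0, 0, 0]},
  ],
)

```text
time_s: 5.4
tcp_pos: [0.4444, 0.2351, 0.1877]
tcp_rot: [0.008, -0.007, 0.707, -0.707]
force: [1.7, -1.1, 5.7]
gripper_width: 0.0111
```

Emit:
carry_out(
  rows=[
    {"grip": 0.1, "dp": [2, 10, 0], "twist": [0, 0, 0]},
    {"grip": 0.1, "dp": [2, 8, 0], "twist": [0, 0, 0]},
    {"grip": 0.1, "dp": [1, 6, 0], "twist": [0, 0, 0]},
    {"grip": 0.1, "dp": [1, 4, 0], "twist": [0, 0, 0]},
    {"grip": 0.1, "dp": [0, 0, 0], "twist": [0, 0, 0]},
    {"grip": 0.1, "dp": [0, 0, 0], "twist": [0, 0, 0]},
  ],
)

```text
time_s: 5.9
tcp_pos: [0.4498, 0.2632, 0.1876]
tcp_rot: [0.008, -0.007, 0.707, -0.707]
force: [-0.8, 0.7, 7.4]
gripper_width: 0.0112
```

Emit:
carry_out(
  rows=[
    {"grip": 0.1, "dp": [1, 4, 0], "twist": [0, 0, 0]},
    {"grip": 0.1, "dp": [0, 4, 0], "twist": [0, 0, 0]},
    {"grip": 0.1, "dp": [0, 0, 0], "twist": [0, 0, 0]},
    {"grip": 0.1, "dp": [0, 0, 0], "twist": [0, 0, 0]},
  ],
)

```text
time_s: 6.23
tcp_pos: [0.4497, 0.2634, 0.1873]
tcp_rot: [-0.005, 0.007, -0.704, 0.711]
force: [-8.7, -24.7, 25.9]
gripper_width: 0.0114
```

The door is on its stop: y stayed at 0.263 and the reaction force rose. I'll relax, release and lift.

Emit:
carry_out(
  rows=[
    {"grip": 0.1, "dp": [-1, -8, 0], "twist": [0, 0, 0]},
    {"grip": 0.1, "dp": [0, 0, 0], "twist": [0, 0, 0]},
    {"grip": 0.4, "dp": [0, 0, 0], "twist": [0, 0, 0]},
    {"grip": 0.4, "dp": [0, 0, 0], "twist": [0, 0, 0]},
    {"grip": 0.4, "dp": [0, 0, 0], "twist": [0, 0, 0]},
    {"grip": 0.4, "dp": [0, 0, 0], "twist": [0, 0, 0]},
    {"grip": 0.4, "dp": [0, 0, 15], "twist": [0, 0, 0]},
    {"grip": 0.4, "dp": [0, 0, 25], "twist": [0, 0, 0]},
    {"grip": 0.4, "dp": [0, 0, 35], "twist": [0, 0, 0]},
    {"grip": 0.4, "dp": [0, 0, 35], "twist": [0, 0, 0]},
    {"grip": 0.4, "dp": [0, -40, 10], "twist": [0, 0, 0]},
    {"grip": 0.4, "dp": [0, -40, 0], "twist": [0, 0, 0]},
    {"grip": 0.4, "dp": [0, -40, 0], "twist": [0, 0, 0]},
    {"grip": 0.4, "dp": [0, -40, 0], "twist": [0, 0, 0]},
    {"grip": 0.4, "dp": [0, 0, 0], "twist": [0, 0, 0]},
    {"grip": 0.4, "dp": [0, 0, 0], "twist": [0, 0, 0]},
  ],
)

```text
time_s: 7.57
tcp_pos: [0.4498, 0.1003, 0.3065]
tcp_rot: [-0.006, 0.006, -0.707, 0.707]
force: [0.6, 0.8, 0.6]
gripper_width: 0.0344
```

```bash
python3 - <<'E'
from rig import status, grab_frame
from h import *
f=grab_frame("wrist"); np.savez("pics/w2.npz",**f); a=f["frame"][:,:,::-1].copy()
t=grab_frame("top"); np.savez("pics/t2.npz",**t); b=t["frame"][:,:,::-1]
P=[[.5425,.211,.166],[.5445,.115,.166],[.6675,.214,.223],[.4175,.209,.223],[.4520,.267,.22]]
print(proj(f,P),proj(t,P)); print(status.get_state()["tcp_pos"])
b=cv2.resize(b[165:305,200:345],(497,480),interpolation=cv2.INTER_CUBIC)
a=cv2.resize(a,None,fx=.8,fy=.8)
cv2.imwrite("pics/w2.png",cv2.resize(a,(510,383))) if 0 else None
c=np.zeros((480,512+497,3),np.uint8); c[:384,:512]=a; c[:,512:]=b
cv2.imwrite("pics/c2.png",cv2.resize(c,(800,380),interpolation=cv2.INTER_AREA))
E
```

```text
[[ 165.52349215   93.9493644 ]
 [ 302.73565557   91.6008217 ]
 [ 107.49857771 -156.04485386]
 [ 154.66491206  292.69643262]
 [  63.64535884  239.70880773]] [[224.03498262 241.10294161]
 [265.33773157 241.06103669]
 [222.30878796 182.6076104 ]
 [220.13260315 292.68505859]
 [194.75778494 276.71765851]]
[0.44978375 0.10335605 0.30631101]
```

View pics/c2.png

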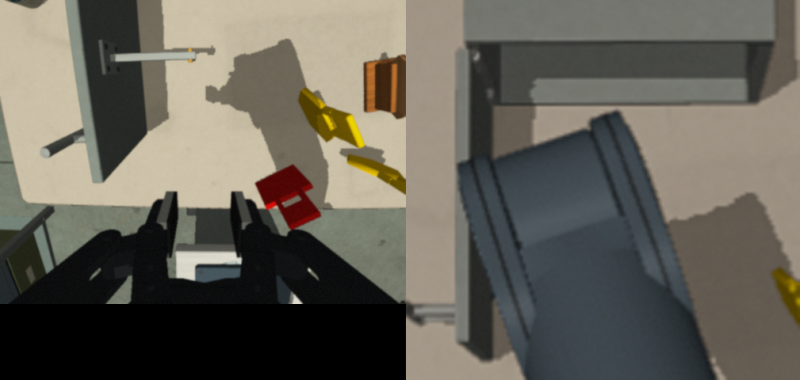

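The door is square-open. The bar foot is near (175,93) and its end near (311,85) in the wrist view, about 6 mm off my prediction. I'll measure it enlarged.

```bash
python3 - <<'E'
from h import *
a=np.load("pics/w2.npz")["frame"][:,:,::-1]
c=cv2.resize(a[60:130,140:350],(798,266),interpolation=cv2.INTER_CUBIC)
d=cv2.resize(a[0:300,40:270],(230,300)); 
g=np.zeros((566,800,3),np.uint8); g[:266,:798]=c; g[266:,:230]=d
e=cv2.resize(a[140:250,520:640],(327,300),interpolation=cv2.INTER_CUBIC); g[266:,240:567]=e
cv2.imwrite("pics/c3.png",g)
E
```

```text
(no output)
```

View pics/c3.png

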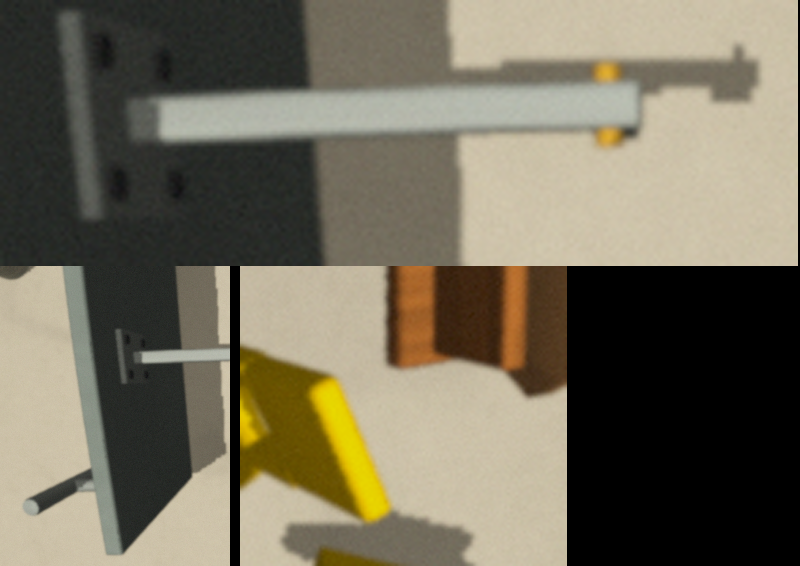

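```bash
python3 - <<'E'
from h import *
np.set_printoptions(precision=4,suppress=True)
for nm,p,z in [("end",(308.4,87.5),.17),("near",(182.1,91.6),.17),("pivot",(299.7,87.7),.17),("handle",(71,241),.22),("free out",(145,287),.223),("free in",(163,287),.223),("door top in far",(122,0),.223)]: print(nm,onz("w2",p,z))
A=[onz("w2",p,.173) for p in ()]
for nm,p,z in [("w1 hex tab a",(546,262),.173),("b",(547,320),.173)]: print(nm,onz("w1",p,z))
E
```

```text
end [0.547 0.111 0.17 ]
near [0.5438 0.1977 0.17  ]
pivot [0.5468 0.1169 0.17  ]
handle [0.4512 0.2621 0.22  ]
free out [0.4214 0.215  0.223 ]
free in [0.4218 0.2029 0.223 ]
door top in far [0.5889 0.2096 0.223 ]
w1 hex tab a [ 0.547  -0.2121  0.173 ]
b [ 0.4968 -0.2246  0.173 ]
```

Emit:
carry_out(
  rows=[
    {"grip": 0.5, "dp": [3, -32, 0], "twist": [0, 0, 0.2]},
    {"grip": 0.5, "dp": [3, -32, 0], "twist": [0, 0, 0.2]},
    {"grip": 0.5, "dp": [3, -32, 0], "twist": [0, 0, 0.2]},
    {"grip": 0.5, "dp": [3, -32, 0], "twist": [0, 0, 0.2]},
    {"grip": 0.5, "dp": [3, -32, 0], "twist": [0, 0, 0.2]},
    {"grip": 0.5, "dp": [3, -32, 0], "twist": [0, 0, 0.2]},
    {"grip": 0.5, "dp": [3, -32, 0], "twist": [0, 0, 0.2]},
    {"grip": 0.5, "dp": [3, -32, 0], "twist": [0, 0, 0.2]},
    {"grip": 0.5, "dp": [3, -32, 0], "twist": [0, 0, 0.1]},
    {"grip": 0.5, "dp": [3, -32, 0], "twist": [0, 0, 0.1]},
    {"grip": 0.5, "dp": [0, 0, 0], "twist": [0, 0, 0]},
    {"grip": 0.5, "dp": [0, 0, 0], "twist": [0, 0, 0]},
    {"grip": 0.5, "dp": [0, 0, 0], "twist": [0, 0, 0]},
  ],
)

```text
time_s: 8.75
tcp_pos: [0.4805, -0.2156, 0.3058]
tcp_rot: [0.075, -0.075, 0.704, -0.703]
force: [0.3, -0.2, 0.3]
gripper_width: 0.0424
```

```bash
python3 - <<'E'
from rig import status, grab_frame
from h import *
from scipy.spatial.transform import Rotation as R
f=grab_frame("wrist"); np.savez("pics/w4.npz",**f); a=f["frame"][:,:,::-1].copy()
s=status.get_state();z=-R.from_quat(s["tcp_rot"],scalar_first=True).as_matrix()[:,2];print(s["tcp_pos"],np.arctan2(-z[0],z[1]))
P=np.array([[.5425,-.212,.173],[.495,-.222,.173]]);p=proj(f,P);print(p)
c=p.mean(0).astype(int); x0=max(c[0]-100,0);y0=max(c[1]-75,0);print(x0,y0)
cv2.imwrite("pics/c4.png",cv2.resize(a[y0:y0+150,x0:x0+200],(800,600),interpolation=cv2.INTER_CUBIC))
E
```

```text
[ 0.48051573 -0.2153284   0.30599261] 0.21314439003739205
[[335.92680955 141.95226761]
 [334.82930423 210.04853841]]
235 101
```

View pics/c4.png

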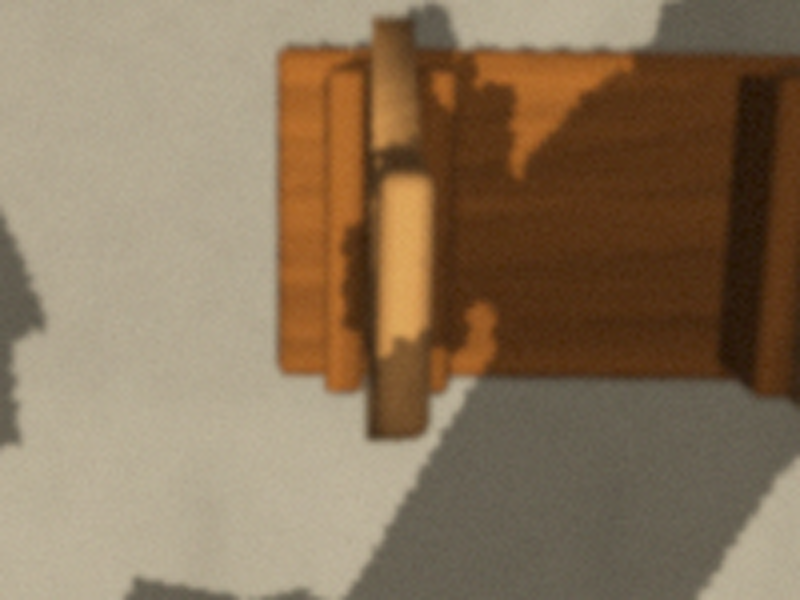

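```bash
python3 - <<'E'
from h import *
a=onz("w4",(337,144),.173);b=onz("w4",(335,209),.173);print(a,b,(a+b)/2,np.linalg.norm(a-b),np.arctan2(*(a-b)[[1,0]]))
E
```

```text
[ 0.54129949 -0.21303712  0.173     ] [ 0.49579183 -0.22194753  0.173     ] [ 0.51854566 -0.21749233  0.173     ] 0.04637178972146957 0.19335402323743453
```

Emit:
carry_out(
  rows=[
    {"grip": 0.5, "dp": [19, -1, 0], "twist": [0, 0, -0.2]},
    {"grip": 0.5, "dp": [19, -1, 0], "twist": [0, 0, 0]},
    {"grip": 0.5, "dp": [0, 0, -30], "twist": [0, 0, 0]},
    {"grip": 0.5, "dp": [0, 0, -30], "twist": [0, 0, 0]},
    {"grip": 0.5, "dp": [0, 0, -30], "twist": [0, 0, 0]},
    {"grip": 0.5, "dp": [0, 0, -30], "twist": [0, 0, 0]},
    {"grip": 0.5, "dp": [0, 0, -25], "twist": [0, 0, 0]},
    {"grip": 0.5, "dp": [0, 0, -15], "twist": [0, 0, 0]},
    {"grip": 0.5, "dp": [0, 0, -10], "twist": [0, 0, 0]},
    {"grip": 0.5, "dp": [0, 0, 0], "twist": [0, 0, 0]},
    {"grip": 0.5, "dp": [0, 0, 0], "twist": [0, 0, 0]},
  ],
)

```text
time_s: 9.72
tcp_pos: [0.5183, -0.2185, 0.1366]
tcp_rot: [0.067, -0.067, 0.704, -0.704]
force: [0.8, 0.1, 0.0]
gripper_width: 0.0429
```

Emit:
carry_out(
  rows=[
    {"grip": 0.05, "dp": [0, 0, 0], "twist": [0, 0, 0]},
    {"grip": 0.05, "dp": [0, 0, 0], "twist": [0, 0, 0]},
    {"grip": 0.05, "dp": [0, 0, 0], "twist": [0, 0, 0]},
    {"grip": 0.05, "dp": [0, 0, 0], "twist": [0, 0, 0]},
    {"grip": 0.05, "dp": [0, 0, 0], "twist": [0, 0, 0]},
    {"grip": 0.05, "dp": [0, 0, 0], "twist": [0, 0, 0]},
  ],
  force=40,
)

```text
time_s: 10.22
tcp_pos: [0.5184, -0.219, 0.1375]
tcp_rot: [0.068, -0.066, 0.704, -0.704]
force: [-0.7, 2.7, 5.5]
gripper_width: 0.0094
```

Emit:
carry_out(
  rows=[
    {"grip": 0.05, "dp": [0, 0, 10], "twist": [0, 0, 0]},
    {"grip": 0.05, "dp": [0, 0, 15], "twist": [0, 0, 0]},
    {"grip": 0.05, "dp": [0, 0, 20], "twist": [0, 0, 0]},
    {"grip": 0.05, "dp": [0, 0, 30], "twist": [0, 0, 0]},
    {"grip": 0.05, "dp": [0, 0, 30], "twist": [0, 0, 0]},
    {"grip": 0.05, "dp": [0, 0, 30], "twist": [0, 0, 0]},
    {"grip": 0.05, "dp": [0, 0, 30], "twist": [0, 0, 0]},
    {"grip": 0.05, "dp": [3, 28, 0], "twist": [0, 0, -0.15]},
    {"grip": 0.05, "dp": [3, 28, 0], "twist": [0, 0, -0.15]},
    {"grip": 0.05, "dp": [3, 28, 0], "twist": [0, 0, -0.15]},
    {"grip": 0.05, "dp": [3, 28, 0], "twist": [0, 0, -0.15]},
    {"grip": 0.05, "dp": [3, 28, 0], "twist": [0, 0, -0.15]},
    {"grip": 0.05, "dp": [3, 28, 0], "twist": [0, 0, -0.15]},
    {"grip": 0.05, "dp": [3, 28, 0], "twist": [0, 0, -0.15]},
    {"grip": 0.05, "dp": [3, 28, 0], "twist": [0, 0, -0.15]},
    {"grip": 0.05, "dp": [3, 28, 0], "twist": [0, 0, -0.15]},
    {"grip": 0.05, "dp": [3, 20, 0], "twist": [0, 0, -0.1]},
    {"grip": 0.05, "dp": [0, 0, 0], "twist": [0, 0, 0]},
    {"grip": 0.05, "dp": [0, 0, 0], "twist": [0, 0, 0]},
    {"grip": 0.05, "dp": [0, 0, 0], "twist": [0, 0, 0]},
  ],
)

```text
time_s: 11.88
tcp_pos: [0.5476, 0.0516, 0.3018]
tcp_rot: [-0.013, 0.013, -0.707, 0.707]
force: [0.3, 0.3, -0.5]
gripper_width: 0.0098
```

```bash
cat > st.py <<'E'
from rig import status
import numpy as np
from scipy.spatial.transform import Rotation as R
s=status.get_state();z=-R.from_quat(s["tcp_rot"],scalar_first=True).as_matrix()[:,2]
print(s["time_s"],s["tcp_pos"],"yaw",np.arctan2(-z[0],z[1]),s["force"],s["gripper_width"])
E
python3 st.py; python3 - <<'E'
from rig import grab_frame
import cv2,numpy as np
f=grab_frame("scene");np.savez("pics/s5.npz",**f);cv2.imwrite("pics/s5.png",cv2.resize(f["frame"][140:350,150:430,::-1],(800,600),interpolation=cv2.INTER_CUBIC))
E
```

```text
11.8833 [0.54764958 0.05156291 0.3018282 ] yaw 0.036880320315572215 [ 0.29287687  0.31190045 -0.49351575] 0.009750172599653077
```

View pics/s5.png

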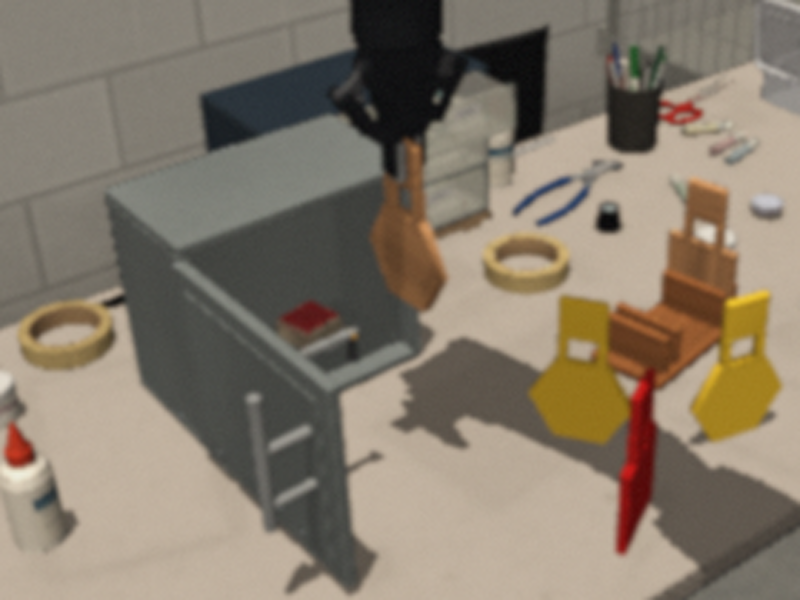

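Emit:
carry_out(
  rows=[
    {"grip": 0.05, "dp": [1, 0, -25], "twist": [0, 0, 0]},
    {"grip": 0.05, "dp": [0, 0, -30], "twist": [0, 0, 0]},
    {"grip": 0.05, "dp": [0, 0, -30], "twist": [0, 0, 0]},
    {"grip": 0.05, "dp": [0, 0, -23], "twist": [0, 0, 0]},
    {"grip": 0.05, "dp": [0, 0, -10], "twist": [0, 0, 0]},
    {"grip": 0.05, "dp": [0, 0, 0], "twist": [0, 0, 0]},
    {"grip": 0.05, "dp": [0, 0, 0], "twist": [0, 0, 0]},
  ],
)

```text
time_s: 12.52
tcp_pos: [0.5492, 0.0518, 0.184]
tcp_rot: [-0.013, 0.013, -0.707, 0.707]
force: [0.3, 0.5, -1.9]
gripper_width: 0.0097
```

```bash
python3 st.py; python3 - <<'E'
from rig import grab_frame
import cv2,numpy as np
f=grab_frame("scene");a=f["frame"][190:290,215:330,::-1]
w=grab_frame("wrist");b=w["frame"][:,:,::-1]
g=np.zeros((400,800,3),np.uint8);g[:,:460]=cv2.resize(a,(460,400),interpolation=cv2.INTER_CUBIC);g[:255,460:]=cv2.resize(b,(340,255),interpolation=cv2.INTER_AREA)
np.savez("pics/w6.npz",**w);np.savez("pics/s6.npz",**f)
cv2.imwrite("pics/s6.png",g)
E
```

```text
12.5167 [0.54915597 0.05177515 0.18397858] yaw 0.0362224909492457 [ 0.30763438  0.45592556 -1.87996532] 0.009654600089196004
```

View pics/s6.png

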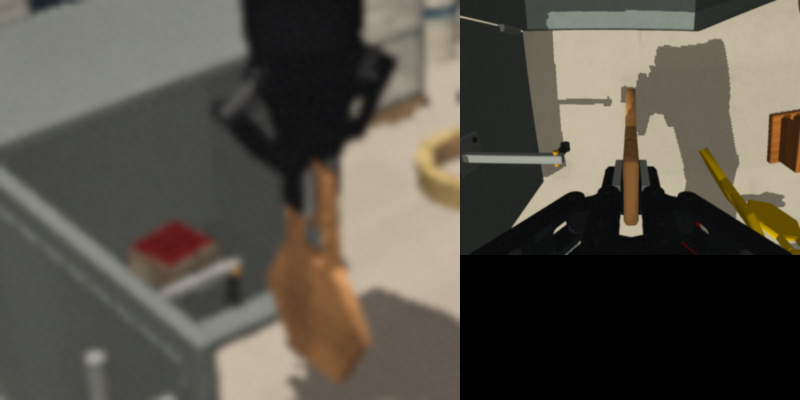

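```bash
python3 - <<'E'
from h import *
f=np.load("pics/w6.npz")
p=proj(f,[[.547,.111,.17],[.5435,.2,.17],[.5732,.053,.22],[.5252,.051,.22],[.601,.053,.104]]);print(p,"crop:",p*[340/640,255/480]+[460,0])
E
```

```text
[[192.67828668 299.89102259]
 [ 13.01354168 297.53836982]
 [321.28484404 303.99283835]
 [321.88250785 424.10031922]
 [323.34783643 166.35708143]] crop: [[562.3603398  159.31710575]
 [466.91344402 158.06725896]
 [630.68257339 161.49619538]
 [631.00008229 225.30329458]
 [631.7785381   88.37719951]]
```

Emit:
carry_out(
  rows=[
    {"grip": 0.05, "dp": [0, 10, 0], "twist": [0, 0, 0]},
    {"grip": 0.05, "dp": [0, 10, 0], "twist": [0, 0, 0]},
    {"grip": 0.05, "dp": [0, 10, 0], "twist": [0, 0, 0]},
    {"grip": 0.05, "dp": [0, 8, 0], "twist": [0, 0, 0]},
    {"grip": 0.05, "dp": [0, 8, 0], "twist": [0, 0, 0]},
    {"grip": 0.05, "dp": [0, 8, 0], "twist": [0, 0, 0]},
    {"grip": 0.05, "dp": [-1, 8, 0], "twist": [0, 0, 0]},
    {"grip": 0.05, "dp": [0, 8, 0], "twist": [0, 0, 0]},
    {"grip": 0.05, "dp": [0, 0, 0], "twist": [0, 0, 0]},
  ],
)

```text
time_s: 13.37
tcp_pos: [0.5476, 0.1249, 0.1832]
tcp_rot: [0.014, -0.014, 0.707, -0.707]
force: [0.3, 0.5, -2.1]
gripper_width: 0.0097
```

Emit:
carry_out(
  rows=[
    {"grip": 0.05, "dp": [0, 8, 0], "twist": [0, 0, 0]},
    {"grip": 0.05, "dp": [-1, 8, 0], "twist": [0, 0, 0]},
    {"grip": 0.05, "dp": [0, 8, 0], "twist": [0, 0, 0]},
    {"grip": 0.05, "dp": [0, 8, 0], "twist": [0, 0, 0]},
    {"grip": 0.05, "dp": [-1, 8, 0], "twist": [0, 0, 0]},
    {"grip": 0.05, "dp": [0, 3, 0], "twist": [0, 0, 0]},
    {"grip": 0.05, "dp": [0, 0, 0], "twist": [0, 0, 0]},
    {"grip": 0.05, "dp": [0, 0, 0], "twist": [0, 0, 0]},
  ],
)

```text
time_s: 14.03
tcp_pos: [0.5457, 0.1655, 0.1832]
tcp_rot: [-0.013, 0.013, -0.707, 0.707]
force: [0.0, -0.5, -0.8]
gripper_width: 0.0095
```

```bash
python3 st.py; python3 - <<'E'
from rig import grab_frame
import cv2,numpy as np
f=grab_frame("scene");a=f["frame"][190:290,205:320,::-1]
w=grab_frame("wrist");b=w["frame"][130:430,150:450,::-1]
g=np.zeros((400,800,3),np.uint8);g[:,:460]=cv2.resize(a,(460,400),interpolation=cv2.INTER_CUBIC);g[:340,460:]=cv2.resize(b,(340,340),interpolation=cv2.INTER_AREA)
np.savez("pics/w7.npz",**w);np.savez("pics/s7.npz",**f)
cv2.imwrite("pics/s7.png",g)
E
```

```text
14.0333 [0.54574753 0.165518   0.18324105] yaw 0.037743912909764275 [ 0.00529909 -0.5047623  -0.76843766] 0.009489501763653848
```

View pics/s7.png

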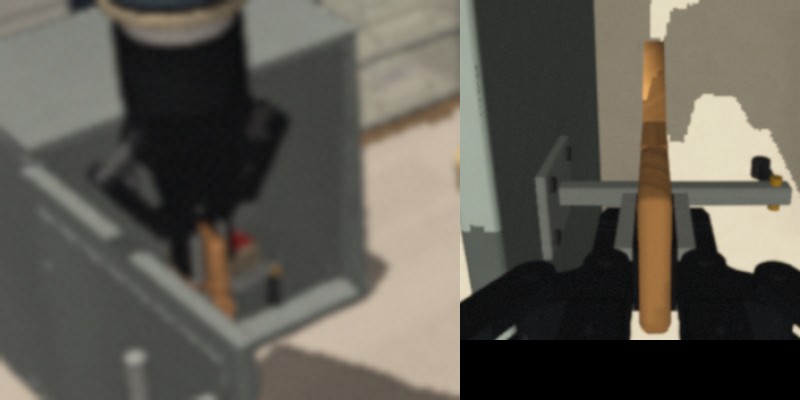

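The bar runs through the eye, with the plate about 48 mm past the pivot, and the keeper hangs straight down. I'll lower it onto the bar, release and withdraw upward.

Emit:
carry_out(
  rows=[
    {"grip": 0.05, "dp": [0, 0, -2], "twist": [0, 0, 0]},
    {"grip": 0.05, "dp": [0, 0, -2], "twist": [0, 0, 0]},
    {"grip": 0.05, "dp": [0, 0, -1], "twist": [0, 0, 0]},
    {"grip": 0.05, "dp": [0, 0, 0], "twist": [0, 0, 0]},
    {"grip": 0.05, "dp": [0, 0, 0], "twist": [0, 0, 0]},
  ],
)

```text
time_s: 14.55
tcp_pos: [0.546, 0.1651, 0.1793]
tcp_rot: [0.013, -0.013, 0.707, -0.707]
force: [-2.8, -1.1, 12.7]
gripper_width: 0.0089
```

Emit:
carry_out(
  rows=[
    {"grip": 0.05, "dp": [0, 0, 1], "twist": [0, 0, 0]},
    {"grip": 0.18, "dp": [0, 0, 0], "twist": [0, 0, 0]},
    {"grip": 0.2, "dp": [0, 0, 0], "twist": [0, 0, 0]},
    {"grip": 0.25, "dp": [0, 0, 0], "twist": [0, 0, 0]},
    {"grip": 0.3, "dp": [0, 0, 0], "twist": [0, 0, 0]},
    {"grip": 0.3, "dp": [0, 0, 0], "twist": [0, 0, 0]},
    {"grip": 0.3, "dp": [0, 0, 0], "twist": [0, 0, 0]},
    {"grip": 0.3, "dp": [0, 0, 0], "twist": [0, 0, 0]},
    {"grip": 0.3, "dp": [0, 0, 8], "twist": [0, 0, 0]},
    {"grip": 0.3, "dp": [0, 0, 12], "twist": [0, 0, 0]},
    {"grip": 0.3, "dp": [0, 0, 20], "twist": [0, 0, 0]},
    {"grip": 0.3, "dp": [0, 0, 30], "twist": [0, 0, 0]},
    {"grip": 0.3, "dp": [0, 0, 40], "twist": [0, 0, 0]},
    {"grip": 0.3, "dp": [0, -20, 30], "twist": [0, 0, 0]},
    {"grip": 0.3, "dp": [0, -40, 0], "twist": [0, 0, 0]},
    {"grip": 0.3, "dp": [0, -40, 0], "twist": [0, 0, 0]},
    {"grip": 0.3, "dp": [0, 0, 0], "twist": [0, 0, 0]},
    {"grip": 0.3, "dp": [0, 0, 0], "twist": [0, 0, 0]},
  ],
)

```text
time_s: 16.05
tcp_pos: [0.5458, 0.0626, 0.3203]
tcp_rot: [-0.012, 0.011, -0.707, 0.707]
force: [0.7, 1.1, 0.7]
gripper_width: 0.0255
```

```bash
python3 st.py; python3 - <<'E'
from rig import grab_frame
import cv2,numpy as np
f=grab_frame("scene");a=f["frame"][180:340,150:400,::-1]
w=grab_frame("wrist");b=w["frame"][:,:,::-1]
g=np.zeros((300,800,3),np.uint8);g[:,:400]=cv2.resize(a,(400,256+44),interpolation=cv2.INTER_CUBIC);g[:,400:]=cv2.resize(b,(400,300),interpolation=cv2.INTER_AREA)
np.savez("pics/w8.npz",**w)
cv2.imwrite("pics/s8.png",g)
E
```

```text
16.05 [0.54579615 0.06261429 0.32026823] yaw 0.03229407136544307 [0.73303265 1.06205963 0.68856746] 0.02545828919054866
```

View pics/s8.png

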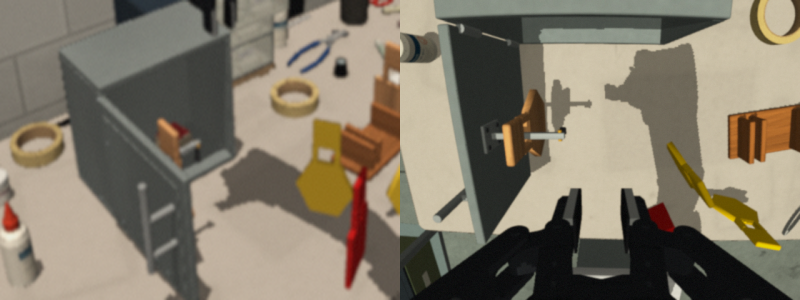

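The template hangs with its eye on the bar inside the keeper, which is at view (562,132), and the gripper is clear. I'll let it settle and check numerically that everything is at rest and the door is still at its stop.

Emit:
carry_out(
  rows=[
    {"grip": 0.3, "dp": [0, 0, 0], "twist": [0, 0, 0]},
    {"grip": 0.3, "dp": [0, 0, 0], "twist": [0, 0, 0]},
    {"grip": 0.3, "dp": [0, 0, 0], "twist": [0, 0, 0]},
    {"grip": 0.3, "dp": [0, 0, 0], "twist": [0, 0, 0]},
    {"grip": 0.3, "dp": [0, 0, 0], "twist": [0, 0, 0]},
    {"grip": 0.3, "dp": [0, 0, 0], "twist": [0, 0, 0]},
    {"grip": 0.3, "dp": [0, 0, 0], "twist": [0, 0, 0]},
    {"grip": 0.3, "dp": [0, 0, 0], "twist": [0, 0, 0]},
    {"grip": 0.3, "dp": [0, 0, 0], "twist": [0, 0, 0]},
    {"grip": 0.3, "dp": [0, 0, 0], "twist": [0, 0, 0]},
    {"grip": 0.3, "dp": [0, 0, 0], "twist": [0, 0, 0]},
    {"grip": 0.3, "dp": [0, 0, 0], "twist": [0, 0, 0]},
  ],
)

```text
time_s: 17.15
tcp_pos: [0.5458, 0.0655, 0.3193]
tcp_rot: [0.013, -0.013, 0.707, -0.707]
force: [-0.1, 1.1, -0.2]
gripper_width: 0.0256
```

```bash
python3 st.py; python3 - <<'E'
from rig import grab_frame
from h import *
np.set_printoptions(precision=4,suppress=True)
w=grab_frame("wrist"); np.savez("pics/w9.npz",**w)
im=w["frame"].astype(int)
old=np.load("pics/w8.npz")["frame"].astype(int)
print("changed px",(abs(im-old).max(2)[:300,:300]>40).sum())
s=grab_frame("scene")["frame"].astype(int); import time
# orange keeper pins
hsv=cv2.cvtColor(w["frame"],cv2.COLOR_RGB2HSV)
m=cv2.inRange(hsv,(17,150,100),(28,255,255)); m[:, :230]=0; m[:,300:]=0; m[300:]=0
n,l,st,c=cv2.connectedComponentsWithStats(m); print("pins",[(st[i,4],c[i].round(1)) for i in range(1,n) if st[i,4]>3])
p=cv2.inRange(hsv,(5,100,60),(18,255,255)); p[:,:150]=0;p[:,260:]=0;p[:120]=0;p[300:]=0
ys,xs=np.nonzero(p); print("plywood bbox",xs.min(),xs.max(),ys.min(),ys.max())
print("expect: free in, free out, handle, bar end, pivot", proj(w,[[.4218,.2029,.223],[.4214,.215,.223],[.4512,.2621,.22],[.547,.111,.17],[.5468,.117,.166],[.5215,.167,.215],[.5695,.167,.215]]))
b=w["frame"]
g=cv2.cvtColor(b,cv2.COLOR_RGB2GRAY)
print("row 370:",g[370,90:150].tolist())
# black keeper tip near the pivot
k=(g<45); k[:,:245]=0;k[:,280:]=0;k[:180]=0;k[240:]=0; yy,xx=np.nonzero(k); print("dark tip",len(xx),xx.mean() if len(xx) else 0,yy.mean() if len(yy) else 0, "keeper tip exp",proj(w,[[.5468,.117,.136],[.546,.146,.16]]))
E
```

```text
17.15 [0.54575269 0.0654822  0.31928152] yaw 0.0373486314082541 [-0.14795741  1.05219528 -0.21602346] 0.025619062054683738
changed px 156
pins [(np.int32(23), array([255.6, 209.6])), (np.int32(9), array([256.1, 223.9]))]
plywood bbox 163 258 143 266
expect: free in, free out, handle, bar end, pivot [[137.1178 388.6067]
 [122.0473 388.0486]
 [ 59.2319 349.3959]
 [263.3302 217.3207]
 [256.4672 216.0004]
 [174.3259 266.6223]
 [168.5477 198.735 ]]
row 370: [155, 158, 158, 158, 162, 163, 171, 178, 179, 174, 177, 177, 175, 178, 182, 186, 185, 188, 187, 189, 191, 192, 190, 188, 188, 191, 190, 187, 171, 151, 147, 143, 145, 148, 144, 144, 143, 145, 144, 142, 134, 120, 93, 73, 57, 47, 42, 41, 43, 40, 39, 42, 41, 38, 40, 41, 43, 48, 63, 106]
dark tip 38 261.3157894736842 207.10526315789474 keeper tip exp [[261.9976 207.2262]
 [221.8212 213.8236]]
```

```bash
python3 -c "from rig import job;print(job.finish_job())"
```

```text
the job is handed in; nothing more can be done
None
```

I opened the cupboard door to its stop by the handle, lifted the hexagonal template out of the stand and hung it by its eye on the bar. I then released it, withdrew the gripper and handed the job in at about 17 s of the 64 s allowed.

What the last checks showed:
- **Keeper:** its tip was within about 1 px of where it should be when hanging straight down. The template sits about 48 mm inside the pivot.
- **Door:** its free edge was within 2–3 px (about 2 mm) of where I had measured it fully open, and the difference was on the open side.
- **Template:** it hangs free with the gripper clear. The picture hardly changed over the last second (156 pixels, part of which is the arm settling), so I took it to be at rest.
- **Other objects:** the square template was still in the stand in the later views. The arm went nowhere near the jar, tape roll or glue bottle, though I did not measure their positions again at the end.

The bar's measured position was about 6 mm off my first estimate, so I used the close-up measurement for the hanging. The wrist force stayed under about 37 N in the readings I took after each move; the highest was when I pressed the door against its stop.

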